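Lay the strip caddy down on its cork stop

TASK

Tip the tall open plywood caddy over onto its side towards the cork-faced stop and let it down gently, so that it comes to rest leaning back on the stop, foot end on the bench and mouth a little raised, ready to be loaded with fingerboard strips. Do it with the fingertips only: do not grip it, lift it, drag it along or let it drop. Leave the peg shaper, the pegs, the wax tin and the file alone.

Things in the scene. Friction and masses are not known exactly. Their poses are not given: they have to be found in the camera images.
- caddy: Tall plywood caddy: loose empty square box, open at the top, upright at first. 80 x 80 mm outside, 200 mm tall, walls and floor 6 mm (mouth 68 x 68 mm inside, 194 mm deep), 0.3 to 0.55 kg. Origin: centre of its underside; z along its height to the mouth; x, y square to its sides; its +y or -y side looks at the stop. It tips about the bottom edge nearest the stop, on which it stays.
- caddy_mouth (a point): Centre of the caddy's open top, 200 mm along its z from its origin. Two closed fingers fit into the mouth with room to lean. The caddy passes its balance point at about 24 degrees, then falls unless held back, and meets the stop about 75 degrees from upright.
- stop: The stop: a low dark wooden bar topped with cork, screwed to the bench. 150 mm long (its x), 40 mm wide (its y), 30 mm high. Origin at the centre of its underside. It lies across the tipping direction, its centre about 175 mm from the caddy's, left or right of the caddy; the peg shaper is on the opposite side.
- shaper: Rosewood peg shaper, a block of 100 x 44 x 34 mm with a steel cutter plate on top (41 mm high in all), fixed to the bench, about 175 mm from the caddy on the side away from the stop. Origin at the centre of its underside. To be left alone.
- peg0: Loose boxwood peg lying on the bench, 66 mm long, 20 mm wide at the flat head, 10 mm high. Origin on the bench at its thin tip, x towards the head. To be left alone.
- peg1: A second such peg. To be left alone.
- peg2: A third such peg. To be left alone.
- tin: Loose round open tin with a puck of beeswax, 64 mm across, 20 mm high. Origin at the centre of its underside. To be left alone.
- file: Loose half-round steel file with a wooden handle, 240 mm long along its y, 20 mm wide and high, handle towards -y. Origin on the bench at mid-length. To be left alone.
Not all that is in view belongs to the job. What is shaped like the stop but blue or yellow is not meant.

How it is judged:
By the outcome, as a careful person would: the job done as asked, in the order asked, and still so for the second after the job is handed in, with the robot touching nothing.
It also fails if it takes over 42 s, if anything falls off the work surface, if the arm or the gripper's body presses on something with over 40 N, if the wrist force passes 120 N, or if a joint passes its speed limit or range.

ROBOT

A 6-joint arm with a two-finger parallel gripper is mounted at the origin on the work surface. World frame = base frame: x ahead of the robot, y to its left, z up, the work surface at z = 0. Lengths are in mm, angles in rad, forces in N, time in s.
With the tool pointing down it reaches from about 400 to 925 mm from the base axis. Payload 12.5 kg.
Tool frame: the origin (TCP) lies on the mounting face of the last link; the fingertips stand 190 mm ahead of it and the grasp point (between the pads) lies 171 mm ahead of it; x points along the fingers, y is the direction in which the jaws open and shut, and the axes are right-handed (so a half turn about x gives the same grasp; the last joint's range is limited). The gripper opens to 95 mm and grips with 3 to 60 N. Pads are 20 mm wide; open, the fingers measure 119 mm over their backs; the gripper's body (75 mm by 180 mm) begins 59 mm behind the grasp point.
Start: joints at [-1.299, 0.491, 1.559, -0, 1.092, -0.106], TCP at [230.567, -580.916, 404.761] pointing down, gripper open.
Joint ranges: [-3.1, 3.1], [-0.84, 2.19], [0.05, 2.79], [-1.13, 4.28], [0.06, 2.93], [-2.69, 2.69]. Speed limits (rad/s): [2.22, 2.22, 2.79, 3.14, 3.14, 3.14].

INTERFACE

Orientations are given as a unit quaternion [w, x, y, z].
In Python, from station import r gives the robot as it stands. The module is installed in compiled form; this text tells all that it offers.
- The arm moves only by the tool move_arm, never from a script. Its argument "targets" is a list of rows, each a list of 5 numbers: the opening, from 0 (shut) to 1 (fully open), then the shift along the world's x, y, z in cm, then the turn about the world's z in rad. A call has exactly 8 rows; each row shifts and turns the commanded pose from where the row before left it; what a row does not reach is not made up. A row lasts 1/12 s, in which the tool goes at most 41.7 mm and 7.16 degrees, less where a joint would pass 70% of its speed; a pose out of reach is approached as far as the arm can. A call with a gripper value outside its range is refused whole. The fingers move at their own pace and stop on an object; "grip_force" is the grip in N (left out, the last holds). Time passes only in rows, so rows that do not move let the fingers close, or fill a call up. It gives the time, the measured TCP pose, the force and the opening at its end, in the units of the state.
- r.read_state(): the state, without advancing time (a new reading comes with each control period).
- r.capture(name): name is "scene" or "top"; returns a dict with "color" (480x640x3 uint8, red, green, blue), "depth" (480x640 float32, mm along the optical axis (not along the pixel's ray), 0 where there is no reading), "fx", "fy", "cx", "cy" (pixels), "extrinsics" (4x4, takes a point from camera to world coordinates). Camera axes: x right, y down, z forward; pixel columns grow to the right and rows downward; lengths in mm; the calibration is good to about 2 mm. A picture is of the moment at which its call begins.
- r.hand_in(): hands the job in, once; it reports no verdict.
The state is a dict: "time_s": time; "joints": joint angles; "joint_vel": joint speeds; "effort": joint torques, N m; "tool_pos": TCP position; "ee_rot": TCP orientation; "wrist_force": force on the tool from outside, world axes, zero at the start; "torque": the same for the moment, N m; "finger_gap": opening from 0.0 (shut) to 1.0 (fully open).
Only numpy, scipy, OpenCV 4.12 (cv2) and the standard library are available. Lean on these libraries where they do the work, as an engineer would, in place of code of your own. Each camera call takes 0.05 s, during which the arm holds its last target.

## Working session

There is one attempt and no reset: what is moved stays moved. The work goes in short steps, Python scripts to look and compute and a tool call to move; the robot and the scene stay as the last step left them, time stands still between calls to the robot, and variables do not carry over. Pictures are saved under pics/ and viewed, and the job is handed in when it is done.

Besides the shell and the picture viewer there is one more tool, called as a command line: name --pt "numbers of a row" for each row, then --argument value for the rest. move_arm: Moves the arm, as the interface text tells. Its arguments: {"type":"object","properties":{"targets":{"type":"array"},"grip_force":{"type":"number"}},"required":["targets"]}

```bash
ls; mkdir -p pics; cat > h.py <<'E'
import numpy as np, cv2
from station import r
def snap(name,fn):
    c=r.capture(name); cv2.imwrite('pics/'+fn,cv2.cvtColor(c['color'],cv2.COLOR_RGB2BGR)); 
    np.savez(''+fn.replace('.png','.npz'),**c); return c
def pts(c):
    d=c['depth']; v,u=np.mgrid[:480,:640]
    P=np.stack([(u-c['cx'])/c['fx']*d,(v-c['cy'])/c['fy']*d,d],-1)
    E=c['extrinsics']; W=P@E[:3,:3].T+E[:3,3]; W[d==0]=np.nan; return W
E
python3 - <<'E'
from h import *
print(r.read_state())
for n in('scene','top'):
    c=snap(n,n+'1.png'); print(c['extrinsics'].round(3),c['fx'])
E
```

```text
pics
{'time_s': 0.0, 'joints': array([-1.29855353e+00,  4.91552652e-01,  1.55948382e+00, -1.09611660e-05,
        1.09170781e+00, -1.05609653e-01]), 'joint_vel': array([ 0.00181132, -0.00027244,  0.00096497, -0.00055399, -0.00038077,
        0.00082517]), 'effort': array([ 5.52676120e-04, -6.12654805e+01, -2.58188617e+01,  6.92570116e-02,
        4.82027710e-02, -9.38923426e-05]), 'tool_pos': array([ 230.58069136, -580.86174543,  404.15408344]), 'ee_rot': array([-0.13239399, -0.69448709, -0.13320492,  0.69456171]), 'wrist_force': array([0.48744376, 0.39822922, 0.66501054]), 'torque': array([-0.0066974 , -0.02904596, -0.00863438]), 'finger_gap': 1.000658617058945}
[[ 1.600000e-02  8.130000e-01 -5.820000e-01  1.020873e+03]
 [ 1.000000e+00 -9.000000e-03  1.500000e-02  7.966900e+01]
 [ 7.000000e-03 -5.830000e-01 -8.130000e-01  8.893660e+02]
 [ 0.000000e+00  0.000000e+00  0.000000e+00  1.000000e+00]] 446.906402665177
[[-2.400000e-02 -9.960000e-01  8.800000e-02  3.811470e+02]
 [-1.000000e+00  2.300000e-02 -1.500000e-02  9.112100e+01]
 [ 1.300000e-02 -8.900000e-02 -9.960000e-01  1.129373e+03]
 [ 0.000000e+00  0.000000e+00  0.000000e+00  1.000000e+00]] 538.789783473322
```

View pics/scene1.png

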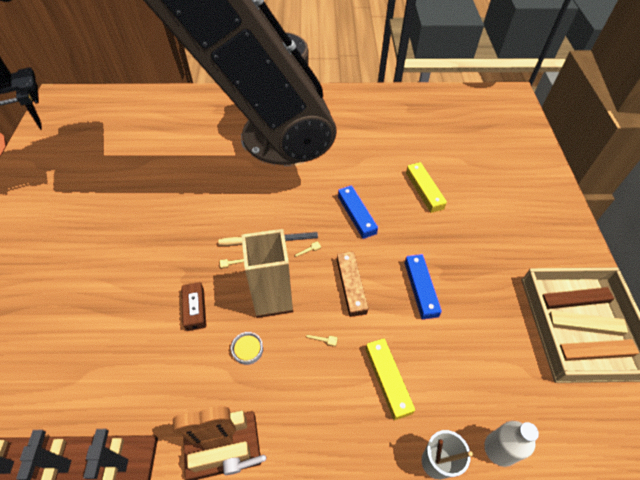

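View pics/top1.png

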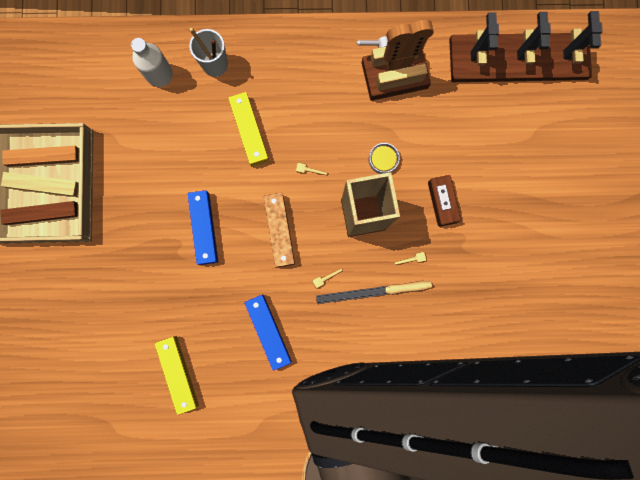

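The caddy is at top (371,205), with its mouth showing, and in the scene view at (268,275). Candidates for the stop in the top view are the cork bar (279,230), blue bars (202,228) and (267,332), and yellow bars (248,128) and (175,375). I choose the cork-topped one, which is on the far side of the caddy from the shaper (444,201). Next I'll check it in a crop and measure.

```bash
python3 - <<'E'
from h import *
a=np.load('top1.npz'); W=pts(a); 
im=cv2.imread('pics/top1.png'); cv2.imwrite('pics/crop1.png',cv2.resize(im[130:310,230:470],None,fx=3,fy=3))
def rect(m,name):
    P=W[m][:,:2].astype(np.float32); print(name,m.sum(),cv2.minAreaRect(P),np.nanmedian(W[m][:,2]))
v,u=np.mgrid[:480,:640]
z=W[...,2]
for (n,box,lo,hi) in [('caddyrim',(330,160,410,250),190,210),('stop',(255,185,305,275),22,40),('shaper',(420,165,470,235),28,38),('plate',(420,165,470,235),38,50),('tin',(360,135,405,175),10,30),('peg_a',(290,155,335,180),4,20),('peg_b',(308,262,348,292),4,20),('peg_c',(390,248,432,268),4,20),('file',(312,278,438,308),5,30)]:
    m=(u>box[0])&(u<box[2])&(v>box[1])&(v<box[3])&(z>lo)&(z<hi); rect(m,n)
s=np.load('scene1.npz'); Ws=pts(s); zs=Ws[...,2]
m=(zs>192)&(zs<208)&(u>230)&(u<300)&(v>220)&(v<290); P=Ws[m][:,:2].astype(np.float32); print(cv2.minAreaRect(P),np.median(Ws[m][:,2]))
E
```

```text
caddyrim 697 ((544.7966918945312, -13.405231475830078), (80.88819885253906, 80.78301239013672), 9.469915390014648) 199.20342847398058
stop 1405 ((514.6284790039062, 163.49264526367188), (150.31866455078125, 40.06013870239258), 8.465824127197266) 29.28811152555727
shaper 885 ((568.0241088867188, -181.99806213378906), (100.10987854003906, 44.4136848449707), 11.525458335876465) 33.71827377262821
plate 115 ((573.856689453125, -179.98464965820312), (84.00886535644531, 28.28374481201172), 5.371467113494873) 39.31075030485613
tin 625 ((662.1411743164062, -60.08299255371094), (63.09566116333008, 62.061927795410156), 69.41361999511719) 14.853933855677724
peg_a 165 ((643.4475708007812, 85.31175994873047), (47.102294921875, 90.01042938232422), 10.937186241149902) 7.634460100579872
peg_b 171 ((416.928466796875, 62.01134490966797), (76.51580810546875, 57.704166412353516), 84.38385772705078) 7.8961009067124905
peg_c 168 ((448.85107421875, -115.81797790527344), (76.32992553710938, 31.76604652404785), 85.95992279052734) 7.972808211401343
file 970 ((379.0963134765625, -28.340774536132812), (247.91712951660156, 58.026607513427734), 88.64510345458984) 10.079781168032582
((544.76318359375, -9.871116638183594), (83.87944030761719, 80.02486419677734), 9.206969261169434) 198.67306332869725
```

View pics/crop1.png

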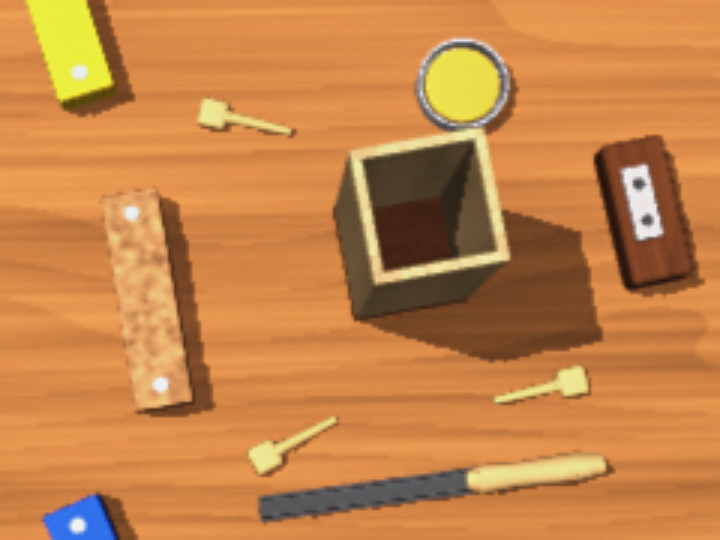

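The crop confirms the cork-topped bar with two screw heads (crop 148,300) as the stop. Its measured size is 150x40x29 mm, so it matches. The caddy rim measures 81x81 mm at z≈199. Next I'll work out the tool yaw.

```bash
python3 - <<'E'
from h import *
from scipy.spatial.transform import Rotation as R
q=r.read_state()['ee_rot']; M=R.from_quat([q[1],q[2],q[3],q[0]]).as_matrix(); print(M.round(3))
yw=np.degrees(np.arctan2(M[1,1],M[0,1])); print('tool y dir deg',yw,'need 99.4 or -80.6; turn', np.radians((99.4-yw+90)%180-90))
t=np.array([np.cos(np.radians(99.4)),np.sin(np.radians(99.4))]); print(t)
c=np.array([544.8,-11.6]);s=np.array([514.6,163.5]); print((s-c)@t, (s-c)@[t[1],-t[0]])
print(c-r.read_state()['tool_pos'][:2])
E
```

```text
[[-0.     0.369 -0.929]
 [ 0.001 -0.929 -0.369]
 [-1.    -0.001 -0.   ]]
tool y dir deg -68.35335281589937 need 99.4 or -80.6; turn -0.21374431569264854
[-0.16332596  0.98657216]
177.6812295570773 -1.1961032920223242
[314.2468661  569.29477238]
```

move_arm --pt "0.23 1.0 2.0 1.0 -0.02" --pt "0.23 1.8 3.2 1.0 -0.03" --pt "0.23 1.9 3.4 1.0 -0.03" --pt "0.23 1.9 3.4 1.0 -0.03" --pt "0.23 2.0 3.6 0 -0.03" --pt "0.23 2.0 3.6 0 -0.03" --pt "0.23 2.0 3.6 0 -0.03" --pt "0.23 2.0 3.6 0 -0.014" --grip_force 40

```text
time_s: 0.77
tool_pos: [377.0, -315.1, 444.7]
ee_rot: [-0.057, -0.705, -0.057, 0.705]
wrist_force: [0.8, -0.2, 0.5]
finger_gap: 0.497
```

move_arm --pt "0.23 2.0 3.6 0 0" --pt "0.23 2.0 3.6 0 0" --pt "0.23 2.0 3.6 0 0" --pt "0.23 2.0 3.6 0 0" --pt "0.23 2.0 3.6 0 0" --pt "0.23 2.0 3.6 0 0" --pt "0.23 2.0 3.6 0 0" --pt "0.23 1.8 3.2 0 0"

```text
time_s: 1.43
tool_pos: [535.2, -30.5, 444.6]
ee_rot: [-0.058, -0.705, -0.058, 0.705]
wrist_force: [-0.0, -1.3, -0.4]
finger_gap: 0.231
```

```bash
cat > st.py <<'E'
from h import *
from scipy.spatial.transform import Rotation as R
s=r.read_state(); q=s['ee_rot']; M=R.from_quat([q[1],q[2],q[3],q[0]]).as_matrix()
t=np.array([-.1633,.9866]); n=np.array([.9866,.1633]); c=np.array([544.8,-11.6]); d=s['tool_pos'][:2]+M[:2,0]*190-c
w=24+95*s['finger_gap']
print('t',s['time_s'],'tcp',s['tool_pos'].round(1),'tipz',round(s['tool_pos'][2]-190,1),'F',s['wrist_force'].round(1),'gap',round(s['finger_gap'],3),'w',round(w,1))
print('yaw',np.degrees(np.arctan2(M[1,1],M[0,1])).round(2),'along t',d@t,'across',d@n,'| pivot-rel +face',d@t-40+w/2,'-face',d@t-40-w/2)
E
python3 st.py
```

```text
t 1.4333 tcp [535.2 -30.5 444.6] tipz 254.6 F [-0.  -1.3 -0.4] gap 0.231 w 46.0
yaw -80.58 along t -17.070929570512043 across -12.563574085345744 | pivot-rel +face -34.08185601420789 -face -80.0600031268162
```

move_arm --pt "0.23 0.3 0.6 0 0" --pt "0.23 0.4 0.8 0 0" --pt "0.23 0.3 0.6 0 0" --pt "0.23 0 0 0 0" --pt "0.23 0 0 0 0" --pt "0.23 0 0 0 0" --pt "0.23 0 0 0 0" --pt "0.23 0 0 0 0"

```text
time_s: 2.1
tool_pos: [544.4, -13.6, 444.9]
ee_rot: [0.058, 0.705, 0.057, -0.705]
wrist_force: [0.5, -0.1, 0.6]
finger_gap: 0.233
```

```bash
python3 st.py; python3 - <<'E'
from h import *
a=snap('scene','s2.png'); b=snap('top','t2.png')
x=cv2.resize(a['color'][150:350,180:380],(400,400)); y=cv2.resize(b['color'][120:320,280:480],(400,400))
cv2.imwrite('pics/m2.png',np.hstack([x,y])[...,::-1])
E
```

```text
t 2.1 tcp [544.4 -13.6 444.9] tipz 254.9 F [ 0.5 -0.1  0.6] gap 0.233 w 46.1
yaw -80.68 along t -1.935178473631429 across -0.7519882787966088 | pivot-rel +face -18.88680492476795 -face -64.9835520224949
```

View pics/m2.png

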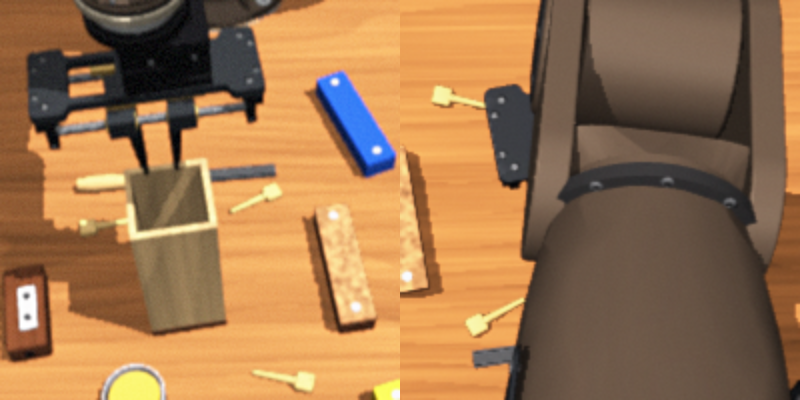

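Fingers at crop (160,165) are over the mouth, crop (170,195), once the height parallax is allowed for. Next I descend.

move_arm --pt "0.23 0 0 -1.5 0" --pt "0.23 0 0 -1.5 0" --pt "0.23 0 0 -1.5 0" --pt "0.23 0 0 -1.5 0" --pt "0.23 0 0 -1.5 0" --pt "0.23 0 0 -1.0 0" --pt "0.23 0 0 -1.0 0" --pt "0.23 0 0 0 0"

```text
time_s: 2.87
tool_pos: [544.4, -13.0, 348.2]
ee_rot: [-0.058, -0.704, -0.058, 0.706]
wrist_force: [-0.5, -0.0, 0.6]
finger_gap: 0.229
```

```bash
python3 st.py; python3 - <<'E'
from h import *
a=snap('scene','s3.png')
cv2.imwrite('pics/m3.png',cv2.resize(a['color'][180:330,180:380],(800,600))[...,::-1])
E
```

```text
t 2.8667 tcp [544.4 -13.  348.2] tipz 158.2 F [-0.5 -0.   0.6] gap 0.229 w 45.8
yaw -80.62 along t -1.2079791751974887 across -1.017299247608174 | pivot-rel +face -18.312276394165718 -face -64.10368195622925
```

View pics/m3.png

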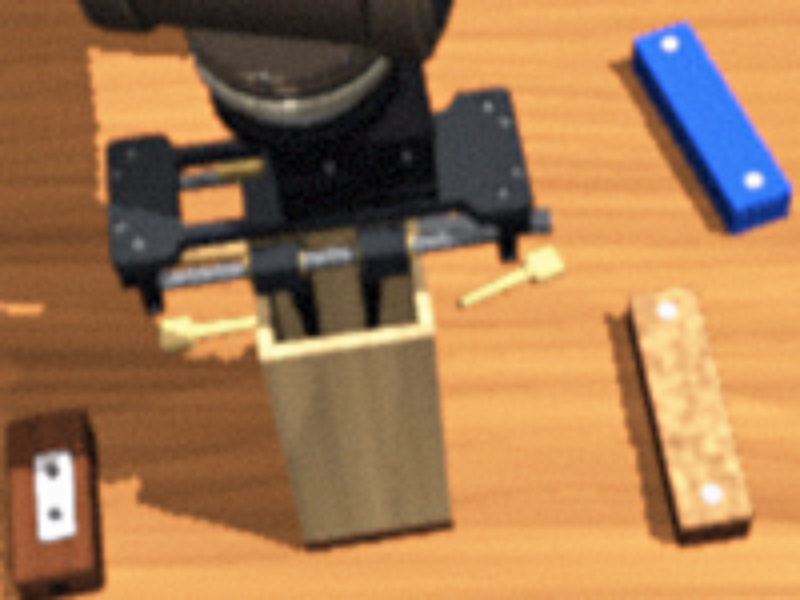

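The right finger in the crop (375,300) and the left one (308,300) are both inside the mouth. The fingers taper, so I'll open slightly more to keep the slack small, then start pushing.

move_arm --pt "0.32 0 0 0 0" --pt "0.32 0 0 0 0" --pt "0.32 -0.05 0.3 0 0" --pt "0.32 -0.05 0.3 0 0" --pt "0.32 -0.05 0.3 0 0" --pt "0.32 -0.05 0.3 0 0" --pt "0.32 -0.05 0.3 0 0" --pt "0.32 -0.05 0.3 0 0"

```text
time_s: 3.58
tool_pos: [541.5, 5.4, 349.9]
ee_rot: [0.058, 0.705, 0.058, -0.705]
wrist_force: [0.5, -1.8, 0.6]
finger_gap: 0.322
```

```bash
cat > tilt.py <<'E'
import sys
from h import *
t=np.array([-.1633,.9866]); n=np.array([.9866,.1633]); c0=np.array([544.8,-11.6])
a=snap('scene',sys.argv[1]+'.png'); W=pts(a)
s=(W[...,:2]-c0)@t-40; m=(W[...,:2]-c0)@n; z=W[...,2]
im=cv2.cvtColor(a['color'],cv2.COLOR_RGB2HSV)
k=(abs(m-40)<5)&(z>6)&(z<240)&(s>-95)&(s<230)
k&=im[...,2]>60
k=cv2.morphologyEx(k.astype(np.uint8),cv2.MORPH_OPEN,np.ones((3,3)))
nl,L,st,_=cv2.connectedComponentsWithStats(k); i=1+np.argmax(st[1:,4]); k=L==i
P=np.stack([s[k],z[k]],-1).astype(np.float32); rc=cv2.minAreaRect(P); b=cv2.boxPoints(rc)
(w,h),ang=rc[1],rc[2]
e1=b[1]-b[0]; e2=b[2]-b[1]; e=e1 if np.hypot(*e1)>np.hypot(*e2) else e2; e=e*np.sign(e[1])
print('tilt',np.degrees(np.arctan2(e[0],e[1])).round(1),'size',np.round(rc[1],1),'corners',b.round(0).tolist(), k.sum(), 'n',np.median(m[k]).round(1))
cv2.imwrite('pics/m'+sys.argv[1]+'.png',cv2.resize(a['color'][150:350,180:400],(660,600))[...,::-1])
E
python3 st.py; python3 tilt.py s4
```

```text
t 3.5833 tcp [541.5   5.4 349.9] tipz 159.9 F [ 0.5 -1.8  0.6] gap 0.322 w 54.6
yaw -80.61 along t 17.295628983272955 across -0.3789058542593932 | pivot-rel +face 4.5963411130004985 -face -50.00508314645459
tilt 2.3 size [197.6  79.3] corners [[-78.0, 8.0], [1.0, 5.0], [9.0, 202.0], [-70.0, 205.0]] 2042 n 39.6
```

View pics/ms4.png

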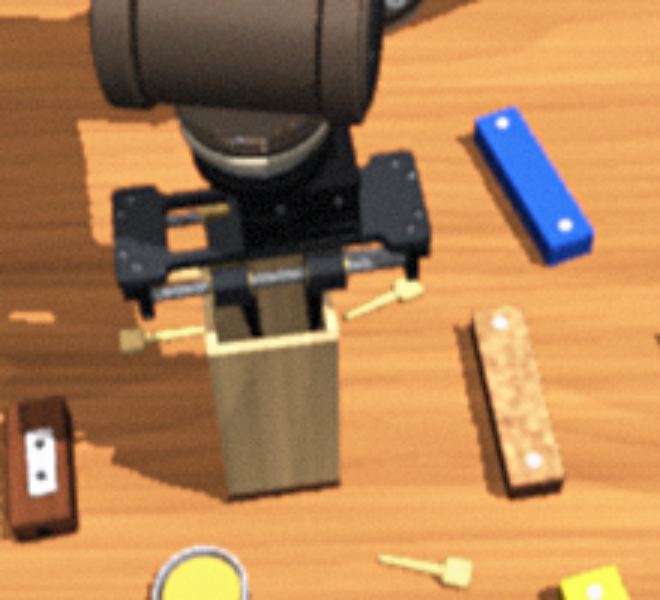

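The tilt reading works: 2.3°, with the caddy measuring 198x79 mm. I keep pushing.

move_arm --pt "0.32 -0.05 0.3 0 0" --pt "0.32 -0.05 0.3 0 0" --pt "0.32 -0.05 0.3 0 0" --pt "0.32 -0.05 0.3 0 0" --pt "0.32 -0.05 0.3 0 0" --pt "0.32 -0.05 0.3 0 0" --pt "0.32 -0.05 0.3 0 0" --pt "0.32 -0.05 0.3 0 0"

```text
time_s: 4.3
tool_pos: [537.5, 29.4, 349.7]
ee_rot: [-0.058, -0.705, -0.058, 0.705]
wrist_force: [1.1, -0.1, -0.5]
finger_gap: 0.322
```

```bash
python3 st.py; python3 tilt.py s5
```

```text
t 4.3 tcp [537.5  29.4 349.7] tipz 159.7 F [ 1.1 -0.1 -0.5] gap 0.322 w 54.5
yaw -80.61 along t 41.61286359895679 across -0.5365510364288386 | pivot-rel +face 28.88569997881855 -face -25.659972780904965
tilt 9.9 size [203.6  81.2] corners [[-78.0, 12.0], [2.0, -2.0], [37.0, 199.0], [-43.0, 213.0]] 2110 n 39.7
```

View pics/ms5.png

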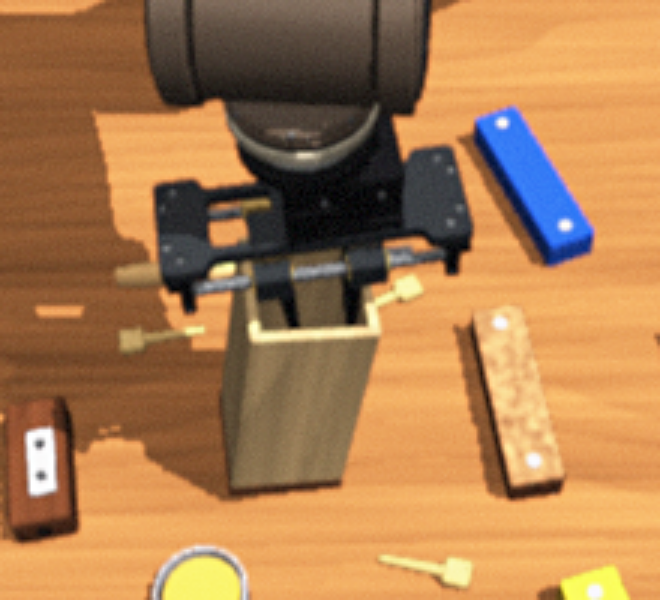

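move_arm --pt "0.31 -0.05 0.3 0 0" --pt "0.31 -0.05 0.3 0 0" --pt "0.31 -0.05 0.3 0 0" --pt "0.3 -0.05 0.3 0 0" --pt "0.3 -0.05 0.3 0 0" --pt "0.3 -0.05 0.3 0 0" --pt "0.3 -0.05 0.3 0 0" --pt "0.3 -0.05 0.3 0 0"

```text
time_s: 5.02
tool_pos: [533.5, 53.4, 349.8]
ee_rot: [0.058, 0.705, 0.058, -0.705]
wrist_force: [0.3, -0.4, 0.2]
finger_gap: 0.298
```

```bash
python3 st.py; python3 tilt.py s6
```

```text
t 5.0167 tcp [533.5  53.4 349.8] tipz 159.8 F [ 0.3 -0.4  0.2] gap 0.298 w 52.3
yaw -80.61 along t 65.98586894754418 across -0.5049123374995956 | pivot-rel +face 52.14944108814985 -face -0.17770319306149673
tilt 17.3 size [201.9  81.4] corners [[-75.0, 24.0], [3.0, -1.0], [63.0, 192.0], [-15.0, 217.0]] 2111 n 39.7
```

View pics/ms6.png

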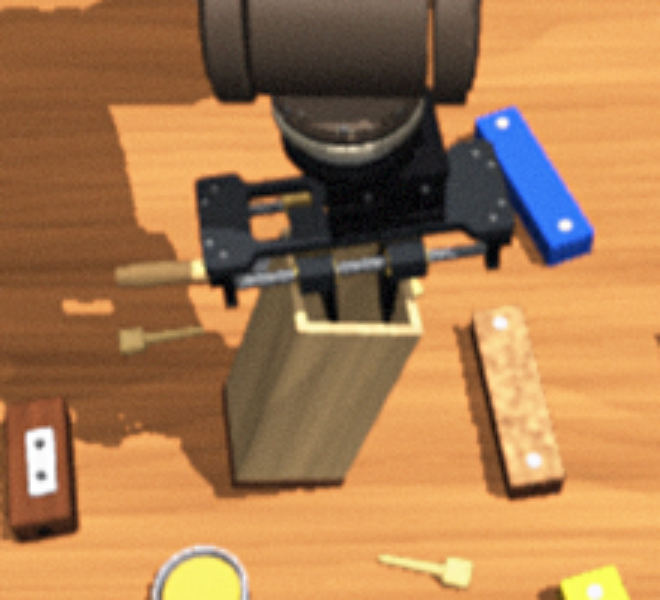

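move_arm --pt "0.3 -0.05 0.3 0 0" --pt "0.3 -0.05 0.3 0 0" --pt "0.3 -0.05 0.3 0.1 0" --pt "0.3 -0.03 0.2 0.1 0" --pt "0.3 -0.03 0.2 0.1 0" --pt "0.3 -0.03 0.2 0 0" --pt "0.3 -0.03 0.2 0 0" --pt "0.3 -0.03 0.2 0 0"

```text
time_s: 5.73
tool_pos: [530.5, 72.3, 352.8]
ee_rot: [0.058, 0.705, 0.058, -0.705]
wrist_force: [-0.2, -0.5, -1.3]
finger_gap: 0.301
```

```bash
python3 st.py; python3 tilt.py s7
```

```text
t 5.7333 tcp [530.5  72.3 352.8] tipz 162.8 F [-0.2 -0.5 -1.3] gap 0.301 w 52.6
yaw -80.62 along t 85.07298022449619 across -0.37426982085507154 | pivot-rel +face 71.37231175783789 -face 18.773648691154488
tilt 23.1 size [203.3  82.7] corners [[-74.0, 30.0], [2.0, -2.0], [82.0, 185.0], [6.0, 218.0]] 2100 n 39.7
```

move_arm --pt "0.3 -0.03 0.2 0 0" --pt "0.3 -0.03 0.2 0 0" --pt "0.3 -0.03 0.2 0.1 0" --pt "0.3 -0.03 0.2 0.1 0" --pt "0.3 -0.03 0.2 0.1 0" --pt "0.3 -0.03 0.2 0.1 0" --pt "0.3 -0.03 0.2 0.1 0" --pt "0.3 -0.03 0.2 0 0"

```text
time_s: 6.45
tool_pos: [528.2, 88.3, 358.0]
ee_rot: [0.058, 0.705, 0.058, -0.705]
wrist_force: [0.6, -0.3, -0.5]
finger_gap: 0.3
```

```bash
python3 st.py; python3 tilt.py s8
```

```text
t 6.45 tcp [528.2  88.3 358. ] tipz 168.0 F [ 0.6 -0.3 -0.5] gap 0.3 w 52.5
yaw -80.62 along t 101.29277629791179 across -0.05398808079482766 | pivot-rel +face 87.54464390061517 -face 35.0409086952084
tilt 30.2 size [202.8  82.9] corners [[-69.0, 40.0], [2.0, -2.0], [105.0, 174.0], [33.0, 215.0]] 2132 n 39.7
```

View pics/ms8.png

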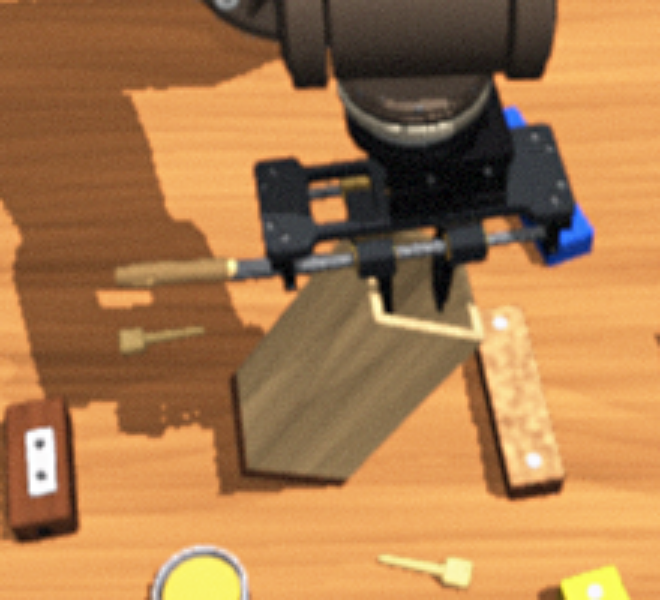

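It has settled softly on the near finger at 30°, with the pivot unmoved (s≈2 mm). Now I let it down, following the rim.

move_arm --pt "0.3 -0.03 0.2 0 0" --pt "0.3 -0.05 0.3 0 0" --pt "0.3 -0.05 0.3 0 0" --pt "0.3 -0.05 0.3 0 0" --pt "0.3 -0.05 0.3 -0.1 0" --pt "0.3 -0.05 0.3 -0.1 0" --pt "0.3 -0.05 0.3 0 0" --pt "0.3 -0.05 0.3 -0.1 0"

```text
time_s: 7.17
tool_pos: [524.3, 111.4, 354.7]
ee_rot: [0.058, 0.705, 0.058, -0.705]
wrist_force: [-0.1, 0.4, -0.2]
finger_gap: 0.3
```

```bash
python3 st.py; python3 tilt.py s9
```

```text
t 7.1667 tcp [524.3 111.4 354.7] tipz 164.7 F [-0.1  0.4 -0.2] gap 0.3 w 52.5
yaw -80.61 along t 124.71439835380029 across -0.106905015563203 | pivot-rel +face 110.96196325916833 -face 58.46683344843225
tilt 36.4 size [203.3  83. ] corners [[-65.0, 47.0], [2.0, -2.0], [123.0, 161.0], [56.0, 211.0]] 2104 n 39.8
```

move_arm --pt "0.3 -0.05 0.3 0 0" --pt "0.3 -0.05 0.3 -0.1 0" --pt "0.3 -0.05 0.3 0 0" --pt "0.3 -0.05 0.3 -0.1 0" --pt "0.3 -0.05 0.3 0 0" --pt "0.3 -0.05 0.3 -0.1 0" --pt "0.3 -0.05 0.3 -0.1 0" --pt "0.3 -0.05 0.3 -0.1 0"

```text
time_s: 7.88
tool_pos: [520.3, 135.4, 349.6]
ee_rot: [-0.058, -0.705, -0.058, 0.705]
wrist_force: [0.1, -0.2, -0.0]
finger_gap: 0.298
```

```bash
python3 st.py; python3 tilt.py s10
```

```text
t 7.8833 tcp [520.3 135.4 349.6] tipz 159.6 F [ 0.1 -0.2 -0. ] gap 0.298 w 52.3
yaw -80.61 along t 149.01478986970793 across -0.184841718422802 | pivot-rel +face 135.15631228690643 -face 82.87326745250941
tilt 43.8 size [201.6  84. ] corners [[-58.0, 57.0], [3.0, -2.0], [142.0, 144.0], [82.0, 202.0]] 2070 n 39.7
```

View pics/ms10.png

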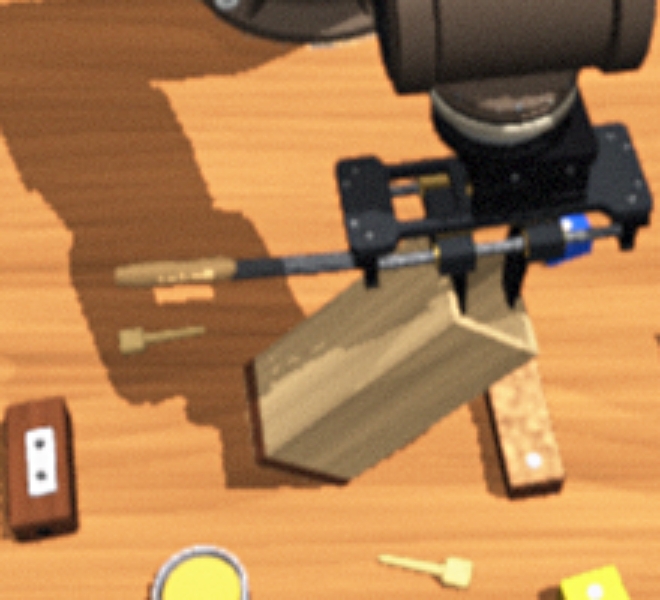

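move_arm --pt "0.3 -0.05 0.3 -0.1 0" --pt "0.3 -0.05 0.3 -0.1 0" --pt "0.3 -0.05 0.3 -0.1 0" --pt "0.3 -0.05 0.3 -0.1 0" --pt "0.3 -0.05 0.3 -0.1 0" --pt "0.3 -0.05 0.3 -0.1 0" --pt "0.3 -0.05 0.3 -0.1 0" --pt "0.3 -0.05 0.3 -0.1 0"

```text
time_s: 8.6
tool_pos: [516.3, 159.4, 341.6]
ee_rot: [-0.058, -0.705, -0.058, 0.705]
wrist_force: [-0.6, 0.9, -0.3]
finger_gap: 0.296
```

```bash
python3 st.py; python3 tilt.py s11
```

```text
t 8.6 tcp [516.3 159.4 341.6] tipz 151.6 F [-0.6  0.9 -0.3] gap 0.296 w 52.1
yaw -80.61 along t 173.35860409952963 across -0.18623200138109858 | pivot-rel +face 159.42384586866677 -face 107.29336233039247
tilt 51.4 size [200.  84.] corners [[-50.0, 64.0], [3.0, -1.0], [159.0, 124.0], [107.0, 189.0]] 2027 n 39.8
```

move_arm --pt "0.3 -0.03 0.2 -0.1 0" --pt "0.3 -0.03 0.2 -0.1 0" --pt "0.3 -0.03 0.2 -0.1 0" --pt "0.3 -0.03 0.2 -0.1 0" --pt "0.3 -0.03 0.2 -0.1 0" --pt "0.3 -0.03 0.2 -0.1 0" --pt "0.3 -0.03 0.2 -0.1 0" --pt "0.3 -0.03 0.2 -0.1 0"

```text
time_s: 9.32
tool_pos: [513.9, 175.3, 333.7]
ee_rot: [-0.058, -0.705, -0.058, 0.705]
wrist_force: [-0.7, 0.8, -0.6]
finger_gap: 0.299
```

```bash
python3 st.py; python3 tilt.py s12
```

```text
t 9.3167 tcp [513.9 175.3 333.7] tipz 143.7 F [-0.7  0.8 -0.6] gap 0.299 w 52.4
yaw -80.62 along t 189.4206855830335 across 0.06050196865464938 | pivot-rel +face 175.61218597768698 -face 123.22918518838004
tilt 56.4 size [201.3  84.9] corners [[-45.0, 69.0], [2.0, -2.0], [170.0, 109.0], [123.0, 180.0]] 2004 n 39.9
```

move_arm --pt "0.3 -0.03 0.2 -0.1 0" --pt "0.3 -0.03 0.2 -0.1 0" --pt "0.3 -0.03 0.2 -0.1 0" --pt "0.3 -0.03 0.2 -0.1 0" --pt "0.3 -0.03 0.2 -0.1 0" --pt "0.3 -0.03 0.2 -0.2 0" --pt "0.3 -0.03 0.2 -0.1 0" --pt "0.3 -0.03 0.2 -0.2 0"

```text
time_s: 10.03
tool_pos: [511.6, 191.3, 323.7]
ee_rot: [0.058, 0.705, 0.058, -0.705]
wrist_force: [-1.0, 1.9, -0.3]
finger_gap: 0.298
```

```bash
python3 st.py; python3 tilt.py s13
```

```text
t 10.0333 tcp [511.6 191.3 323.7] tipz 133.7 F [-1.   1.9 -0.3] gap 0.298 w 52.3
yaw -80.61 along t 205.60550004862267 across 0.3627547995312571 | pivot-rel +face 191.7417292380432 -face 139.46927085920214
tilt 62.6 size [199.5  86.6] corners [[-37.0, 74.0], [3.0, -3.0], [180.0, 89.0], [141.0, 166.0]] 1964 n 39.9
```

View pics/ms13.png

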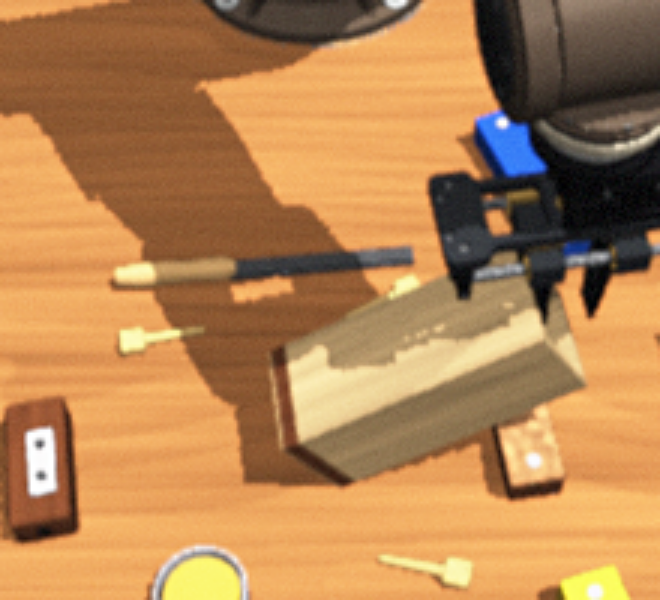

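move_arm --pt "0.3 -0.03 0.15 -0.2 0" --pt "0.3 -0.03 0.15 -0.2 0" --pt "0.3 -0.02 0.15 -0.2 0" --pt "0.3 -0.03 0.15 -0.2 0" --pt "0.3 -0.02 0.15 -0.2 0" --pt "0.3 -0.03 0.15 -0.2 0" --pt "0.3 -0.02 0.15 -0.2 0" --pt "0.3 -0.02 0.15 -0.2 0"

```text
time_s: 10.75
tool_pos: [509.6, 203.5, 308.0]
ee_rot: [0.058, 0.705, 0.058, -0.704]
wrist_force: [-0.5, 5.9, 2.8]
finger_gap: 0.299
```

```bash
python3 st.py; python3 tilt.py s14
```

```text
t 10.75 tcp [509.6 203.5 308. ] tipz 118.0 F [-0.5  5.9  2.8] gap 0.299 w 52.4
yaw -80.62 along t 218.12617136264276 across 0.6102641912665595 | pivot-rel +face 204.3249820579377 -face 151.92736066734784
tilt 68.7 size [200.9  85.5] corners [[-33.0, 77.0], [-2.0, -3.0], [186.0, 70.0], [154.0, 150.0]] 1912 n 40.0
```

The finger is now wedging slightly: the force has risen to 6 N and the pivot has shifted about 4 mm. I'll move outward first, with less downward travel.

move_arm --pt "0.3 -0.03 0.2 0 0" --pt "0.3 -0.03 0.2 0 0" --pt "0.3 -0.03 0.2 0 0" --pt "0.3 0 0 0 0" --pt "0.3 0 0 0 0" --pt "0.3 0 0 0 0" --pt "0.3 0 0 0 0" --pt "0.3 0 0 0 0"

```text
time_s: 11.47
tool_pos: [508.7, 209.1, 307.8]
ee_rot: [0.058, 0.705, 0.058, -0.705]
wrist_force: [-0.9, 3.5, 0.8]
finger_gap: 0.299
```

```bash
python3 st.py; python3 tilt.py s15
```

```text
t 11.4667 tcp [508.7 209.1 307.8] tipz 117.8 F [-0.9  3.5  0.8] gap 0.299 w 52.4
yaw -80.62 along t 223.63640944562874 across 0.4390840743207147 | pivot-rel +face 209.8404001573355 -face 157.432418733922
tilt 71.5 size [199.3 109.4] corners [[-28.0, 80.0], [7.0, -24.0], [196.0, 39.0], [161.0, 143.0]] 1977 n 40.1
```

View pics/ms15.png

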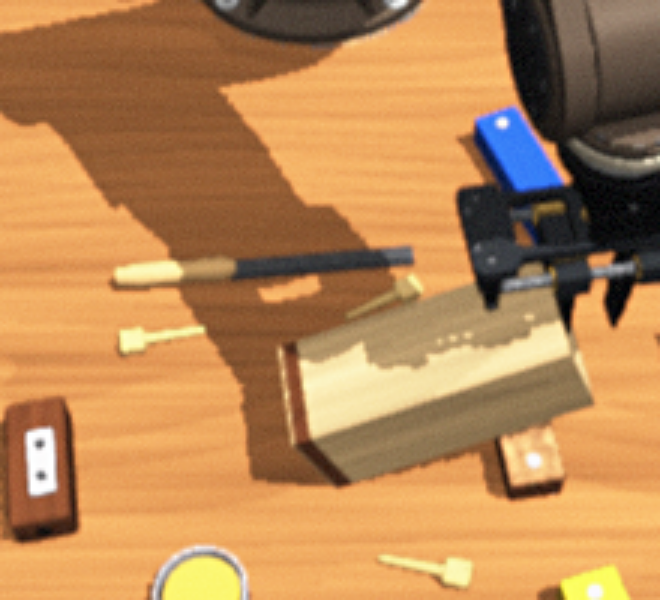

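move_arm --pt "0.3 -0.02 0.15 0 0" --pt "0.3 -0.03 0.15 -0.1 0" --pt "0.3 -0.02 0.15 -0.1 0" --pt "0.3 -0.03 0.15 -0.1 0" --pt "0.3 -0.02 0.15 -0.1 0" --pt "0.3 -0.02 0.1 -0.1 0" --pt "0.3 0 0 0 0" --pt "0.3 0 0 0 0"

```text
time_s: 12.18
tool_pos: [507.3, 217.7, 302.7]
ee_rot: [-0.058, -0.705, -0.058, 0.705]
wrist_force: [-0.1, 2.4, -0.1]
finger_gap: 0.299
```

```bash
sed -i 's/(z>6)/(z>(6 if len(sys.argv)<3 else 0))\&((s<100)|(z>47))/' tilt.py; python3 st.py; python3 tilt.py s16
```

```text
t 12.1833 tcp [507.3 217.7 302.7] tipz 112.7 F [-0.1  2.4 -0.1] gap 0.299 w 52.4
yaw -80.6 along t 232.33181487129585 across 0.3897079568628441 | pivot-rel +face 218.5190685967291 -face 166.14456114586258
tilt 74.5 size [199.2  86.9] corners [[-23.0, 79.0], [1.0, -5.0], [193.0, 49.0], [169.0, 132.0]] 1783 n 40.1
```

View pics/ms16.png

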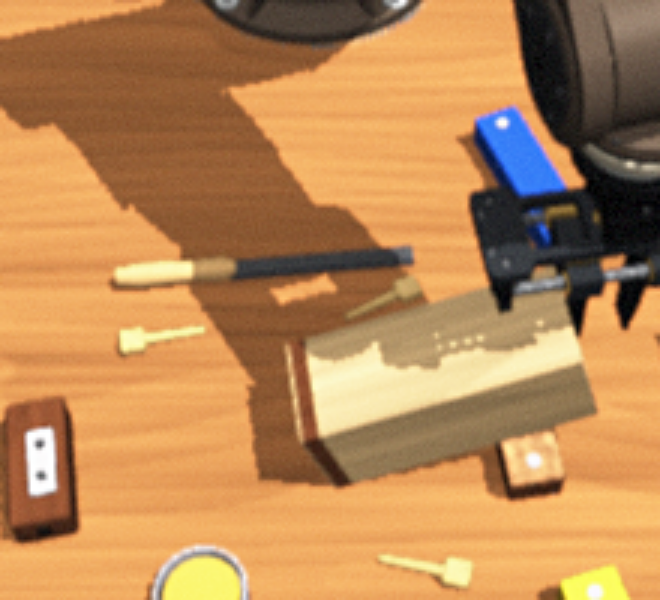

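Nearly down at 74.5°. I continue outward slowly until it is on the stop and the force goes away.

move_arm --pt "0.3 -0.02 0.1 -0.1 0" --pt "0.3 -0.02 0.1 -0.1 0" --pt "0.3 -0.01 0.1 0 0" --pt "0.3 -0.02 0.1 -0.1 0" --pt "0.3 -0.02 0.1 0 0" --pt "0.3 -0.01 0.1 0 0" --pt "0.3 0 0 0 0" --pt "0.3 0 0 0 0"

```text
time_s: 12.9
tool_pos: [506.3, 223.6, 299.8]
ee_rot: [0.058, 0.705, 0.058, -0.705]
wrist_force: [0.6, -0.2, -0.6]
finger_gap: 0.298
```

```bash
python3 st.py; python3 tilt.py s17
```

```text
t 12.9 tcp [506.3 223.6 299.8] tipz 109.8 F [ 0.6 -0.2 -0.6] gap 0.298 w 52.4
yaw -80.61 along t 238.33185908383808 across 0.3981173330923668 | pivot-rel +face 224.5098532361035 -face 172.15386493157266
tilt 76.2 size [199.4  84.8] corners [[-21.0, 80.0], [-1.0, -2.0], [193.0, 45.0], [173.0, 128.0]] 1729 n 39.9
```

View pics/ms17.png

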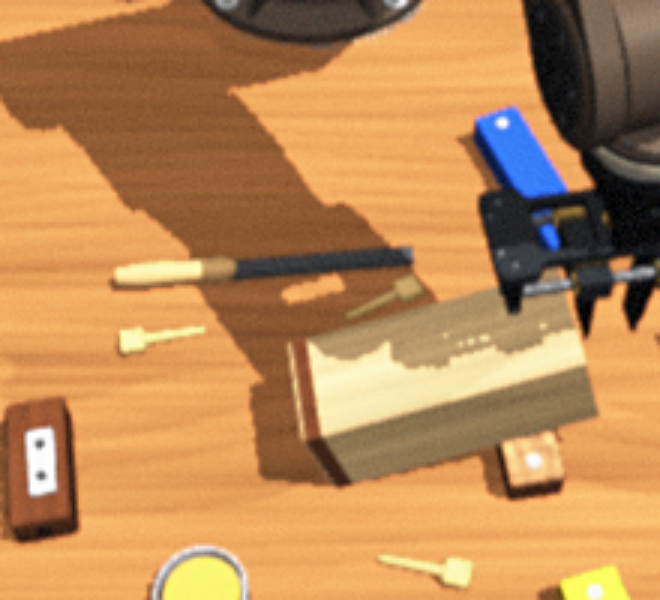

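Force is zero and the tilt is about 76°, so it's on the stop. I back off outward, then go up.

move_arm --pt "0.3 -0.03 0.2 0 0" --pt "0.3 -0.05 0.3 0 0" --pt "0.3 -0.1 0.6 0 0" --pt "0.3 -0.2 1.0 0 0" --pt "0.3 -0.2 1.0 0.5 0" --pt "0.3 0 0.5 2.0 0" --pt "0.3 0 0 3.0 0" --pt "0.3 0 0 3.0 0"

```text
time_s: 13.62
tool_pos: [500.0, 260.9, 385.6]
ee_rot: [-0.058, -0.704, -0.058, 0.705]
wrist_force: [0.3, -0.2, -0.5]
finger_gap: 0.301
```

move_arm --pt "0.3 0 1.0 3.0 0" --pt "0.3 0 3.0 2.0 0" --pt "0.3 0 3.5 0 0" --pt "0.3 0 3.5 0 0" --pt "0.3 0 3.5 0 0" --pt "0.3 0 3.5 0 0" --pt "0.3 0 3.0 0 0" --pt "0.3 0 1.0 0 0"

```text
time_s: 14.28
tool_pos: [498.9, 483.9, 434.6]
ee_rot: [-0.059, -0.705, -0.059, 0.705]
wrist_force: [0.2, 0.3, 0.4]
finger_gap: 0.298
```

```bash
python3 st.py; python3 tilt.py s18; python3 - <<'E'
from h import *
snap('top','t18.png')
a=cv2.imread('pics/top1.png').astype(int); b=cv2.imread('pics/t18.png').astype(int)
print(r.read_state()['joint_vel'].round(3))
E
```

```text
t 14.2833 tcp [498.9 483.9 434.6] tipz 244.6 F [0.2 0.3 0.4] gap 0.298 w 52.3
yaw -80.44 along t 496.53103122842833 across 35.614698839698825 | pivot-rel +face 482.66509978067063 -face 430.39696267618604
tilt 75.8 size [199.   86.5] corners [[-21.0, 81.0], [0.0, -3.0], [193.0, 45.0], [172.0, 129.0]] 1708 n 40.0
[-0.046 -0.03   0.05  -0.009 -0.011 -0.023]
```

View pics/t18.png

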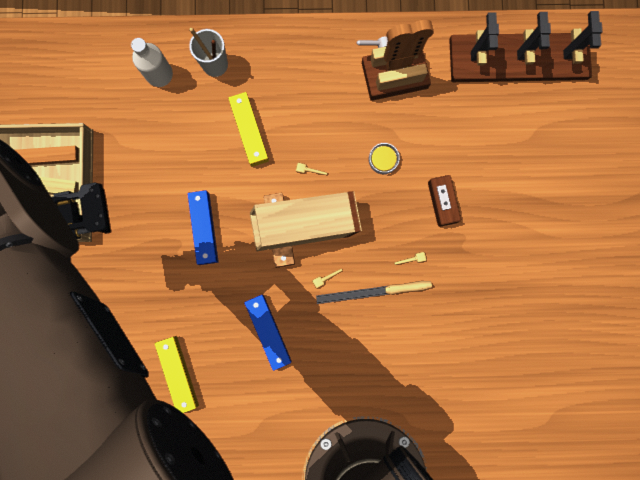

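View pics/ms18.png

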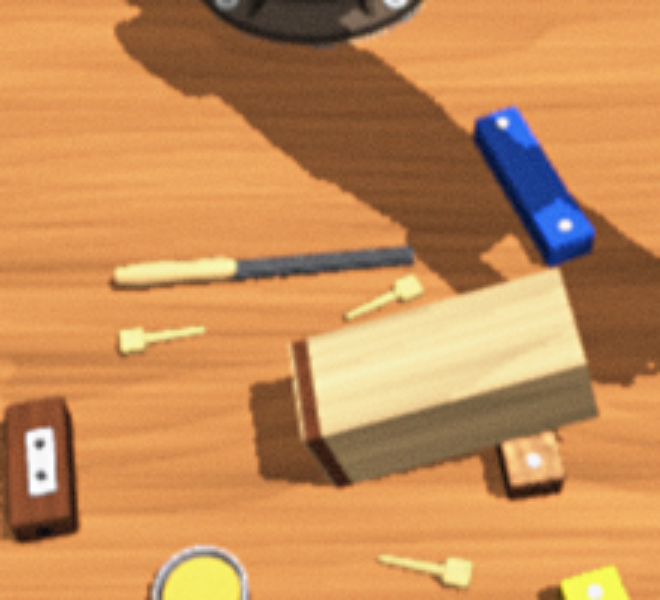

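The top view shows the caddy lying across the cork stop, mouth left (255,222) and foot end right (357,215). The shaper (444,201), tin (384,158), pegs and file are where they were at the start. I'll let the arm settle for a moment, then hand in.

move_arm --pt "0.3 0 0 0 0" --pt "0.3 0 0 0 0" --pt "0.3 0 0 0 0" --pt "0.3 0 0 0 0" --pt "0.3 0 0 0 0" --pt "0.3 0 0 0 0" --pt "0.3 0 0 0 0" --pt "0.3 0 0 0 0"

```text
time_s: 15.05
tool_pos: [500.5, 479.4, 434.8]
ee_rot: [-0.058, -0.705, -0.058, 0.705]
wrist_force: [0.2, -0.4, -0.4]
finger_gap: 0.298
```

```bash
python3 tilt.py s19; python3 -c "
from h import *
print(r.hand_in())"
```

```text
tilt 76.2 size [198.8  85.1] corners [[-20.0, 81.0], [-0.0, -2.0], [193.0, 46.0], [173.0, 128.0]] 1703 n 39.9
the job is handed in; nothing more can be done
None
```

The caddy is lying on its side against the cork-faced stop, foot edge on the bench and mouth raised, and the job is handed in. It took about 15 s of the 42 s.

I put the fingertips, slightly open but not gripping, into the mouth and pushed the caddy past its balance point. It then settled a few degrees onto the near finger, which held it back down to the stop.

**Last checks:**
- **Rest position:** the tilt read 75.8° and then 76.2°, within the noise of the reading. The arm was clear of the caddy and the wrist force was about zero.
- **Other things:** the shaper, tin, pegs and file look unmoved between the first and last top views. I compared these by eye.

**What did not go perfectly:**
- **Wedging at about 69°:** I lowered the finger slightly too fast and it pressed on the rim. The side force rose to about 6 N.
- **Possible slip:** at that moment the foot edge read 4–5 mm away from the stop. I eased off straight away. At rest it reads about 2 mm from where it was during the tip, which is within the roughly 2 mm camera calibration.

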